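# Run a parting tool along a mould seam and hold it in the pry slot

## Task

Take the blue-handled parting tool upright out of its wooden stand and, with the blade in line with the mould's seam, draw the tip slowly (about 2 cm a second) along the seam from the green start mark to the pry slot, keeping it right at the surface. Then lower the blade into the slot until the mould's top is level with the middle of the yellow band, and finish still holding the upright tool there, its guard clear of the mould, so that the halves can be wedged. Leave the jar, the bottle and the scraper where they are.

Things in the scene. Friction and masses are not known exactly. Their poses are not given: they have to be found in the camera images.
- parting_tool: Rigid tool, 142 mm, 0.1-0.21 kg, same after a half turn about z. Origin: centre of the blade's tip, z up to the handle. Steel blade 24 mm wide (x), 6 thick (y), end rounded, z 0-60 mm, yellow band at z 20-40; dark guard 42 x 28 at z 60-66; blue flat-sided handle 24 (x) by 18 (y) at z 66-142. Starts upright, blade hanging in the stand, guard on the stand's top.
- stand: Fixed wooden tool stand 85 x 75 mm, 75 mm tall, with an upright through-pocket 30 mm (x) by 12 mm (y) at its middle. Origin at the centre of its underside, z up. The tool's tip starts 15 mm above the table in it.
- mould: Fixed hard two-part mould (white half, pink half) in a plywood case, 180 mm (x) by 114 (y), 70 tall; bolt heads stick out 6 mm from the long sides. Origin: centre of its underside, z up. The seam is a dark line flush with the flat top, along the mould's x axis at y = 0, from x = -80 mm to the pry slot.
- seam_start (a point): Middle of the green start mark (a stroke 30 x 6 mm across the seam), on the mould's top (70 mm above the table), 70 mm to the -x side of the mould's centre. Axes as the mould's: +x runs along the seam to the slot.
- slot_mouth (a point): Centre of the pry slot's mouth on the mould's top, 115 mm along +x from the start mark. The slot has a dark rim, is 26 mm long (along the mould's x) and 8 mm wide (y), and goes straight down to the table 70 mm below. Axes as the mould's.
- base_jar: White jar, 90 mm across, 130 mm tall, loose bystander beyond the work. Origin at the centre of its underside.
- activator: Small red bottle with a white cap, 48 mm across, 100 mm tall, loose bystander on the robot's side. Origin at the centre of its underside.
- scraper: Flat scraper with a blue handle, 200 mm long, lying between stand and mould along its own x, loose bystander.
Things that resemble listed ones, but are neither listed nor needed, are in the scene too. What is shaped like the mould but red is not meant.

How it is judged (in metres and radians):
On the way, in this order (a step that is already met when the one before it is completed fails the run):
1. the blade's tip is at the start mark, on the seam, blade in line with it (x of parting_tool in the frame of seam_start between -0.01 and 0.012 m and y of parting_tool in the frame of seam_start between -0.006 and 0.006 m and z of parting_tool in the frame of seam_start between -0.004 and 0.007 m and angle between the x axis of parting_tool and the x axis of mould, either way round below 0.3 rad), for 0.2 s.
2. the tip passes slowly along the seam, a third of the way (x of parting_tool in the frame of seam_start between 0.024 and 0.04 m and y of parting_tool in the frame of seam_start between -0.006 and 0.006 m and z of parting_tool in the frame of seam_start between -0.004 and 0.007 m and angle between the x axis of parting_tool and the x axis of mould, either way round below 0.3 rad), for 0.2 s.
3. the tip passes slowly along the seam, half way (x of parting_tool in the frame of seam_start between 0.048 and 0.064 m and y of parting_tool in the frame of seam_start between -0.006 and 0.006 m and z of parting_tool in the frame of seam_start between -0.004 and 0.007 m and angle between the x axis of parting_tool and the x axis of mould, either way round below 0.3 rad), for 0.2 s.
4. the tip passes slowly along the seam, close to the slot (x of parting_tool in the frame of seam_start between 0.072 and 0.092 m and y of parting_tool in the frame of seam_start between -0.006 and 0.006 m and z of parting_tool in the frame of seam_start between -0.004 and 0.007 m and angle between the x axis of parting_tool and the x axis of mould, either way round below 0.3 rad), for 0.2 s.
At the end, for the whole second after the job is handed in: Tool held (grip over 2 N), at rest, within 0.12 rad of upright, in the slot within 3 mm of its centre, tip 20 to 40 mm below the mould top. Before: tip followed the seam from the mark within 6 mm sideways and 7 mm above, under 8 cm/s, blade within 0.3 rad of the seam (x of parting_tool in the frame of slot_mouth between -0.003 and 0.003 m and y of parting_tool in the frame of slot_mouth between -0.003 and 0.003 m and z of parting_tool in the frame of slot_mouth between -0.04 and -0.02 m and angle between the x axis of parting_tool and the x axis of mould, either way round below 0.3 rad and angle between parting_tool's own z axis and vertical below 0.12 rad and linear speed of parting_tool below 0.02 m/s and contact force between parting_tool and the fingers above 2 N); the arm keeps its last pose, push and grip.
It fails at once if the jar is disturbed (moved more than 20 mm) (distance of base_jar from where it was at the start of the episode above 0.02 m).
It fails at once if the bottle is disturbed (moved more than 20 mm) (distance of activator from where it was at the start of the episode above 0.02 m).
It fails at once if the scraper is disturbed (moved more than 20 mm) (distance of scraper from where it was at the start of the episode above 0.02 m).
It also fails if it takes over 59 s, if anything falls off the work surface, if the arm or the gripper's body presses on something with over 40 N, if the wrist force passes 120 N, or if a joint passes its speed limit or range.

## Robot

A 6-joint arm with a two-finger parallel gripper is mounted at the origin on the work surface. World frame = base frame: x ahead of the robot, y to its left, z up, the work surface at z = 0. Lengths are in mm, angles in rad, forces in N, time in s.
With the tool pointing down it reaches from about 275 to 1000 mm from the base axis. Payload 8.4 kg.
Tool frame: the origin (TCP) lies at the centre of the arm's flange, where the gripper is bolted on; the fingertips stand 173 mm ahead of it and the grasp point (between the pads) lies 155 mm ahead of it; z points along the fingers, y is the direction in which the jaws open and shut (so a half turn about z gives the same grasp; the last joint's range is limited). The gripper opens to 85 mm and grips with 20 to 120 N. Pads are 22 mm wide; open, the fingers measure 114 mm over their backs; the gripper's body (76 mm by 85 mm) begins 54 mm behind the grasp point. The pads swing forward as they close: fully open they stand 13 mm farther back than shut.
Start: joints at [1.174, 0.353, 1.633, -0, 1.155, -0.002], TCP at [240.389, 576.925, 404.681] pointing down, gripper open.
Joint ranges: [-2.63, 2.63], [-0.92, 2.1], [0.06, 2.66], [-1.3, 4.44], [0, 2.69], [-3.02, 3.02]. Speed limits (rad/s): [2.22, 2.22, 2.79, 3.14, 3.14, 3.14].

## Interface

Orientations are given as [roll, pitch, yaw] about the fixed x, y, z axes, in that order (R = Rz(yaw) Ry(pitch) Rx(roll)).
In Python, from rig import sense, grab_frame, camera_model, sign_off gives the robot as it stands. The module is installed in compiled form; this text tells all that it offers.
- The arm moves only by the tool step_arm, never from a script. Its argument "commands" is a list of rows, each a list of 3 entries, a list of its own where there are three numbers: the shift along the tool's x, y, z in mm, then the turn about the tool's z in rad, then the opening, from 0 (shut) to 1 (fully open). A call has 1 to 20 rows; each row shifts and turns the pose as measured when the row begins, along the tool's axes as they then stand; what a row does not reach is not made up. A row lasts 1/8 s, in which the tool goes at most 62.5 mm and 10.7 degrees, less where a joint would pass 70% of its speed; a pose out of reach is approached as far as the arm can. A call with a gripper value outside its range is refused whole. The fingers move at their own pace and stop on an object; "force" is the grip in N (left out, the last holds). Time passes only in rows, so rows that do not move let the fingers close. It gives the time, the measured TCP pose, the force and the opening at its end, in the units of the state.
- sense(): the state, without advancing time (a new reading comes with each control period).
- grab_frame(name): name is "side" or "top"; returns the picture (400x640x3 uint8, blue, green, red); there is no depth.
- camera_model(name): a dict with "fx", "fy", "cx", "cy" (pixels), "dist" ([k1, k2, p1, p2, k3] as OpenCV has them; the pictures are not rectified), "R" (3x3) and "t" (3): a world point X has camera coordinates R X + t. Camera axes: x right, y down, z forward; pixel columns grow to the right and rows downward; lengths in mm; the calibration is good to about 2 mm. A picture is of the moment at which its call begins. camera_model takes no time and is no camera call.
- sign_off(): hands the job in, once; it reports no verdict.
The state is a dict: "clock": time; "qpos": joint angles; "qvel": joint speeds; "joint_efforts": joint torques, N m; "eef_pos": TCP position; "tcp_rot": TCP orientation; "contact_force": force on the tool from outside, world axes, zero at the start; "wrist_torque": the same for the moment, N m; "opening": opening from 0.0 (shut) to 1.0 (fully open).
Only numpy, scipy, OpenCV 4.12 (cv2) and the standard library are available. Lean on these libraries where they do the work, as an engineer would, in place of code of your own. Each camera call takes 0.05 s, during which the arm holds its last target. There are 200 camera calls.

## Working session

There is one attempt and no reset: what is moved stays moved. The work goes in short steps, Python scripts to look and compute and a tool call to move; the robot and the scene stay as the last step left them, time stands still between calls to the robot, and variables do not carry over. Pictures are saved under pics/ and viewed, about 8 in all and at most 12, crops included, and the job is handed in when it is done.

Besides the shell and the picture viewer there is one more tool, called by a JSON object that holds its "op" and its "data", one argument or row to a line. step_arm: Moves the arm, as the interface text tells. Its arguments: {"type":"object","properties":{"commands":{"type":"array","items":{"type":"array"}},"force":{"type":"number"}},"required":["commands"]}

```bash
mkdir -p pics; cat > h.py <<'E'
import numpy as np, cv2
from rig import sense, grab_frame, camera_model, sign_off
def cam(n):
    c=camera_model(n); K=np.array([[c['fx'],0,c['cx']],[0,c['fy'],c['cy']],[0,0,1.]])
    return K,np.array(c['dist'],float),np.array(c['R'],float),np.array(c['t'],float)
def to_w(n,px,z):
    K,d,R,t=cam(n); u=cv2.undistortPoints(np.array(px,float).reshape(-1,1,2),K,d).reshape(-1,2)
    C=-R.T@t; D=np.c_[u,np.ones(len(u))]@R
    return C+D*((z-C[2])/D[:,2])[:,None]
def to_px(n,X):
    K,d,R,t=cam(n); return cv2.projectPoints(np.array(X,float).reshape(-1,1,3),cv2.Rodrigues(R)[0],t,K,d)[0].reshape(-1,2)
E
python3 - <<'E'
from h import *
for n in('side','top'):
    f=grab_frame(n); cv2.imwrite(f'pics/{n}0.png',f); K,d,R,t=cam(n); print(n,K[0,0],(-R.T@t).round(),R[2].round(2))
print(sense())
E
```

```text
side 405.6956533862166 [ 276. -416.  677.] [ 0.37  0.5  -0.78]
top 480.85902406041464 [ 426.  -35. 1214.] [ 0.15  0.02 -0.99]
{'clock': 0.1, 'qpos': array([ 1.17360617e+00,  3.53586566e-01,  1.63405294e+00,  1.91856106e-05,
        1.15518503e+00, -2.41450200e-03]), 'qvel': array([-0.00043325, -0.00217923, -0.00219543, -0.00169931, -0.00162707,
        0.0017508 ]), 'joint_efforts': array([ 1.05092728e-03, -6.06350255e+01, -3.42818499e+01,  1.03202681e-04,
        4.11343121e-03,  3.82809858e-06]), 'eef_pos': array([240.30197066, 576.73529879, 404.03474108]), 'tcp_rot': array([-3.14036081e+00, -2.05171162e-05,  2.74680923e+00]), 'contact_force': array([-0.04061612, -0.99901885, -0.45973148]), 'wrist_torque': array([-0.01187665, -0.01324379, -0.0356382 ]), 'opening': 1.0049156618373427}
```

View pics/top0.png

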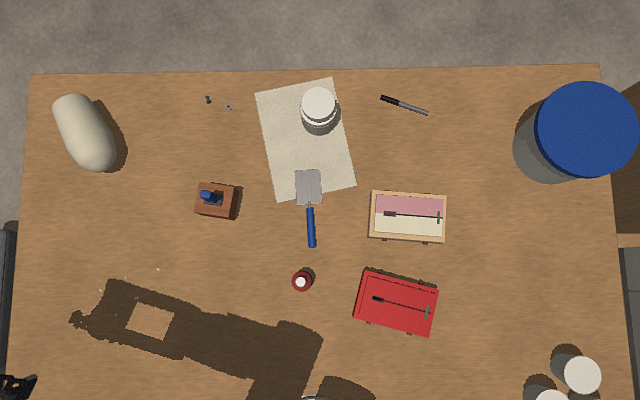

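View pics/side0.png

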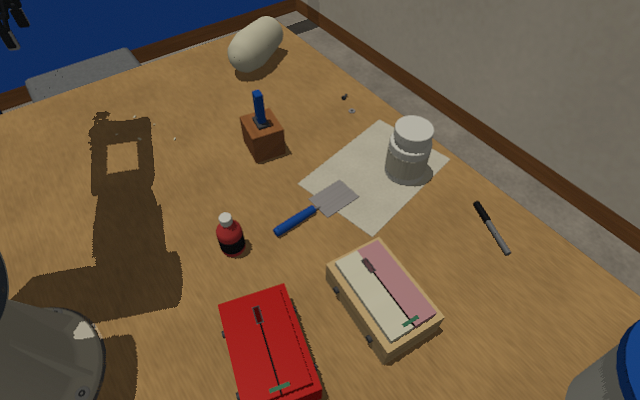

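Top view: the tool in its stand is at (210,198), the scraper with its blue handle at (311,227), the white and pink mould at (407,216), the red decoy mould at (397,303), the bottle at (302,282) and the jar at (319,108). Side view: the tool is at (259,108) and the mould at (385,300).

Possible mix-ups are the scraper's handle for the tool and the red block for the mould. I choose the upright tool in the stand and the white/pink mould, and check both in one crop.

```bash
python3 - <<'E'
from h import *
f=cv2.imread('pics/top0.png'); s=cv2.imread('pics/side0.png')
def c(f,x,y,w,h,k): return cv2.resize(f[y:y+h,x:x+w],None,fx=k,fy=k,interpolation=cv2.INTER_CUBIC)
a=c(f,180,170,70,60,4.5714); a=cv2.resize(a,(350,300)); b=c(f,360,180,90,70,5)[:300]
b=cv2.resize(f[180:250,360:450],(386,300),interpolation=cv2.INTER_CUBIC)
a2=cv2.resize(s[80:170,225:300],(250,300),interpolation=cv2.INTER_CUBIC)
b2=cv2.resize(s[230:370,320:450],(279,300),interpolation=cv2.INTER_CUBIC)
top=np.hstack([a,b]); bot=np.hstack([a2,b2]); bot=np.hstack([bot,np.zeros((300,top.shape[1]-bot.shape[1],3),np.uint8)])
cv2.imwrite('pics/crop1.png',np.vstack([top,bot]))
# first estimates
print('mark,slot', to_w('top',[[439,217],[390,214]],70).round(1).tolist())
print('mark,slot side', to_w('side',[[411,321],[368,265]],70).round(1).tolist())
print('stand top', to_w('top',[[215,200]],75).round(1), 'handle', to_w('top',[[207,196]],157).round(1),'bottle',to_w('top',[[302,282]],100).round(1))
E
```

```text
mark,slot [[541.2, -300.5, 70.0], [550.0, -185.0, 70.0]]
mark,slot side [[543.8, -300.6, 70.0], [554.4, -185.1, 70.0]]
stand top [[589.2 233.3  75. ]] handle [[586.7 232.1 157. ]] bottle [[393.6  24.5 100. ]]
```

View pics/crop1.png

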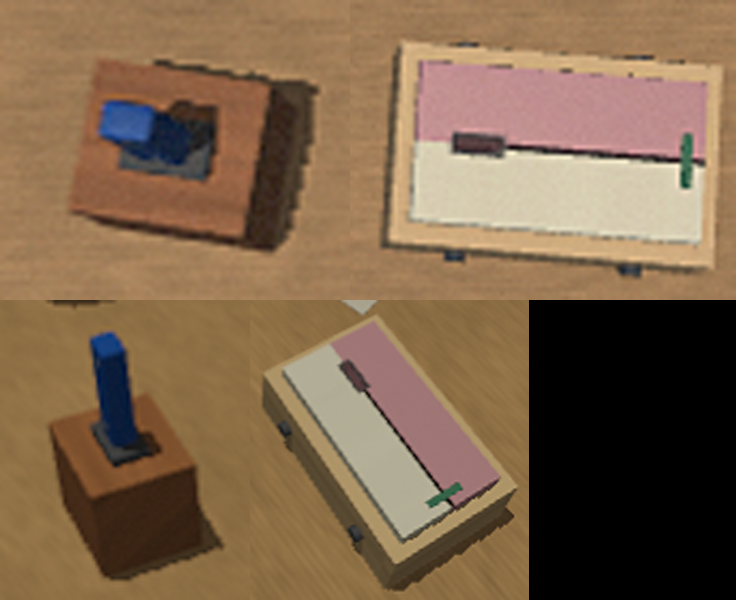

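```bash
cat > fit.py <<'E'
from h import *
from scipy.optimize import least_squares
def m(p,s,o): return (np.array(p,float)+.5)/s-.5+np.array(o)
def fit(L,obs,p0):  # obs: {cam:px}
    def W(p): c,s=np.cos(p[2]),np.sin(p[2]); L_=np.array(L,float); return np.c_[p[0]+c*L_[:,0]-s*L_[:,1],p[1]+s*L_[:,0]+c*L_[:,1],L_[:,2]]
    r=least_squares(lambda p:np.concatenate([(to_px(n,W(p))-o).ravel() for n,o in obs.items()]),p0,x_scale=[10,10,.1],loss='soft_l1')
    return r.x,{n:(to_px(n,W(r.x))-o).round(1).tolist() for n,o in obs.items()}
E
python3 - <<'E'
from fit import *
# mould: order far(-x,-y).. local x to +yworld, local y to -xworld. TL in top = slot end, far => (+90,-57)
L=[(90,-57,70),(-90,-57,70),(-90,57,70),(90,57,70),(-70,0,70),(45,0,70)]
T=m([(401,42),(721,66),(712,268),(388,247),(686,160),(478,145)],[386/90,300/70],(360,180)); T[:,0]-=350/(386/90)
S=m([(376,16),(516,188),(397,260),(263,74),(444,195),(354,76)],[279/130,300/140],(320,230)); S[:,0]-=250/(279/130)
for o in({'top':T},{'side':S},{'top':T,'side':S}):
    p,e=fit(L,o,[550,-230,1.5]); print(p.round(3),e)
# stand: image TL is (+y world,+x world)
L=[(-42.5,37.5,75),(42.5,37.5,75),(42.5,-37.5,75),(-42.5,-37.5,75)]
S=m([(148,97),(196,165),(93,198),(50,126)],[250/75,300/90],(225,80))
T=m([(98,60),(270,85),(244,235),(72,210)],5,(180,170))
for o in({'top':T},{'side':S},{'top':T,'side':S}):
    p,e=fit(L,o,[590,233,-1.7]); print(p.round(3),e)
E
```

```text
[ 545.891 -226.932    1.485] {'top': [[-0.2, -0.1], [0.6, -0.6], [1.0, 0.1], [0.0, -0.6], [-0.6, 0.6], [-0.7, 0.7]]}
[ 547.707 -231.335    1.475] {'side': [[0.6, -3.7], [2.6, -2.5], [-0.1, 1.1], [-0.6, -3.0], [-0.2, 1.5], [-0.7, 1.1]]}
[ 547.195 -229.445    1.48 ] {'top': [[0.9, -0.9], [1.7, -0.9], [2.0, -0.3], [1.0, -1.4], [0.5, 0.2], [0.4, 0.0]], 'side': [[-0.6, -4.3], [1.6, -3.6], [-0.8, 0.3], [-1.6, -3.4], [-1.2, 0.6], [-1.8, 0.5]]}
[591.608 236.252  -1.727] {'top': [[-0.0, -0.3], [0.3, -0.4], [0.2, 0.3], [-0.4, 0.3]]}
[594.725 232.824  -1.73 ] {'side': [[0.2, -0.9], [0.6, 0.3], [-0.1, 0.7], [-0.7, -0.3]]}
[593.275 234.916  -1.727] {'top': [[0.5, -0.9], [0.8, -1.1], [0.7, -0.4], [0.2, -0.4]], 'side': [[-0.9, -1.2], [-0.5, -0.0], [-1.1, 0.5], [-1.7, -0.5]]}
```

```bash
cat > go.py <<'E'
import sys
from h import *
# usage: go.py gx gy gz yaw : remaining shift in the tool's axes for the grasp point
def rem(g,yaw):
    s=sense(); a=s['tcp_rot']; from scipy.spatial.transform import Rotation as Ro
    R=Ro.from_euler('xyz',a).as_matrix(); G=s['eef_pos']+155*R[:,2]
    print('t',round(s['clock'],2),'grasp',G.round(1),'rpy',a.round(4),'F',s['contact_force'].round(1),'M',s['wrist_torque'].round(2),'open',round(s['opening'],3))
    print('shift tool',(R.T@(np.array(g)-G)).round(1),'turn',round(-(yaw-a[2]),3))
if __name__=='__main__': v=[float(x) for x in sys.argv[1:]]; rem(v[:3],v[3])
E
python3 - <<'E'
from h import *
print(to_w('top',[[205,193.6]],157).round(1),to_w('side',[[257.3,93.1]],157).round(1))
E
python3 go.py 593 235 240 1.415
```

```text
[[592.2 236.6 157. ]] [[594.6 231.9 157. ]]
t 0.1 grasp [240.2 576.6 249. ] rpy [-3.1404 -0.      2.7468] F [-0.  -1.  -0.5] M [-0.01 -0.01 -0.04] open 1.005
shift tool [-457.  -179.6    9.2] turn 1.332
```

{"op": "step_arm", "data": {
  "commands": [
    [[0, 0, 0], 0.186, 1],
    [[0, 0, 0], 0.186, 1],
    [[0, 0, 0], 0.186, 1],
    [[0, 0, 0], 0.186, 1],
    [[0, 0, 0], 0.186, 1],
    [[0, 0, 0], 0.186, 1],
    [[0, 0, 0], 0.186, 1]
  ]
}}

```text
clock: 0.98
eef_pos: [239.9, 575.8, 400.8]
tcp_rot: [-3.14, 0.007, 1.43]
contact_force: [0.3, -0.3, -0.7]
opening: 1.004
```

```bash
python3 go.py 593 235 240 1.415
```

```text
t 0.97 grasp [239.4 574.7 245.8] rpy [-3.1398  0.007   1.4297] F [ 0.3 -0.3 -0.7] M [ 0.   -0.    0.02] open 1.004
shift tool [-286.6  397.8    7.1] turn 0.015
```

{"op": "step_arm", "data": {
  "commands": [
    [[-32, 44, -0.5], 0, 1],
    [[-32, 44, -0.5], 0, 1],
    [[-32, 44, -0.5], 0, 1],
    [[-32, 44, -0.5], 0, 1],
    [[-32, 44, -0.5], 0, 1],
    [[-32, 44, -0.5], 0, 1],
    [[-32, 44, -0.5], 0, 1],
    [[-32, 44, -0.5], 0.015, 1]
  ]
}}

```text
clock: 1.98
eef_pos: [557.9, 265.3, 403.4]
tcp_rot: [-3.138, 0.009, 1.417]
contact_force: [0.2, 0.4, -0.0]
opening: 1.002
```

```bash
python3 go.py 593 235 240 1.415
```

```text
t 1.98 grasp [557.  264.  248.4] rpy [-3.1375  0.009   1.4169] F [ 0.2  0.4 -0. ] M [ 0.01 -0.01 -0.02] open 1.002
shift tool [-23.1  40.    8.5] turn 0.002
```

{"op": "step_arm", "data": {
  "commands": [
    [[-12, 20, 0], 0, 1],
    [[-11, 20, 0], 0, 1],
    [[0, 0, 0], 0, 1]
  ]
}}

```text
clock: 2.35
eef_pos: [596.7, 233.2, 402.4]
tcp_rot: [-3.136, 0.01, 1.414]
contact_force: [0.2, 0.3, -0.3]
opening: 1.0
```

```bash
python3 go.py 593 235 118 1.415
python3 - <<'E'
from h import *
f=grab_frame('top'); s=grab_frame('side')
a=cv2.resize(f[130:260,120:300],(540,390),interpolation=cv2.INTER_CUBIC)[:, :400]
b=cv2.resize(s[0:175,200:330],(290,390),interpolation=cv2.INTER_CUBIC)
cv2.imwrite('pics/hover.png',np.hstack([a,b]))
E
```

```text
t 2.35 grasp [595.6 231.9 247.4] rpy [-3.1361  0.0096  1.4135] F [ 0.2  0.3 -0.3] M [-0.    0.01  0.01] open 1.0
shift tool [  3.9  -2.4 129.4] turn -0.001
```

View pics/hover.png

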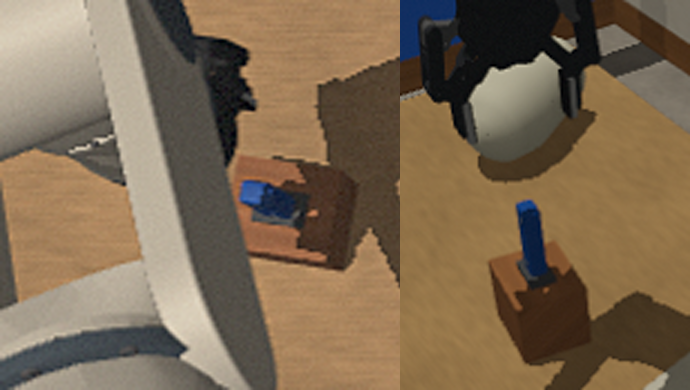

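```bash
python3 - <<'E'
from h import *
from scipy.spatial.transform import Rotation as Ro
s=sense(); R=Ro.from_euler('xyz',s['tcp_rot']).as_matrix()
P=[s['eef_pos']+R@np.array([x,y,160]) for y in(-42.5,42.5) for x in (-11,11)]
print(to_px('side',P).round(1).tolist(), R[:,1].round(2))
print(((to_px('side',P)-[200,0])*2.23+[400,0]).round().tolist())
E
```

```text
[[233.2, 64.4], [229.3, 58.8], [274.6, 53.6], [270.2, 48.3]] [ 0.99 -0.16 -0.01]
[[474.0, 144.0], [465.0, 131.0], [566.0, 119.0], [556.0, 108.0]]
```

{"op": "step_arm", "data": {
  "commands": [
    [[2, -1, 30], 0, 1],
    [[1, -1, 35], 0, 1],
    [[0, 0, 35], 0, 1]
  ]
}}

```text
clock: 2.82
eef_pos: [592.0, 240.9, 303.7]
tcp_rot: [-3.14, 0.005, 1.419]
contact_force: [0.1, -0.4, -0.3]
opening: 1.003
```

```bash
python3 go.py 593 235 118 1.415; python3 - <<'E'
from h import *
s=grab_frame('side')
cv2.imwrite('pics/desc.png',cv2.resize(s[20:170,190:340],(600,600),interpolation=cv2.INTER_CUBIC))
E
```

```text
t 2.83 grasp [591.6 240.1 148.7] rpy [-3.1404  0.0053  1.419 ] F [ 0.1 -0.4 -0.3] M [-0.02  0.02  0.01] open 1.003
shift tool [-4.7  2.1 30.7] turn 0.004
```

View pics/desc.png

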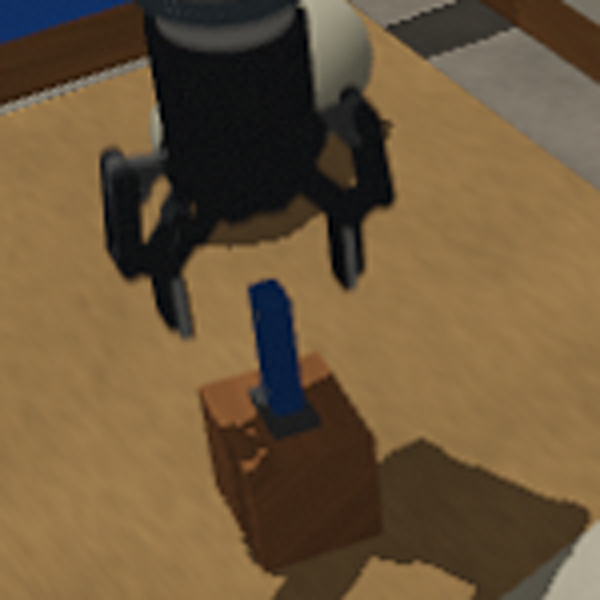

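{"op": "step_arm", "data": {
  "commands": [
    [[-5, 2, 10], 0, 1],
    [[-1, 0, 12], 0, 1],
    [[0, 0, 8], 0, 1],
    [[0, 0, 0], 0, 1]
  ]
}}

```text
clock: 3.38
eef_pos: [590.7, 235.3, 269.2]
tcp_rot: [-3.136, 0.008, 1.421]
contact_force: [0.6, 0.3, 0.8]
opening: 1.001
```

```bash
python3 go.py 593.5 234 118 1.415
```

```text
t 3.38 grasp [589.6 234.2 114.2] rpy [-3.1358  0.0077  1.4214] F [0.6 0.3 0.8] M [ 0.01 -0.02  0.03] open 1.001
shift tool [ 0.3  3.8 -3.8] turn 0.006
```

{"op": "step_arm", "data": {
  "commands": [
    [[0, 4, -3.5], 0.006, 1],
    [[0, 0, -0.5], 0, 0.35],
    [[0, 0, -0.5], 0, 0.25],
    [[0, 0, -0.5], 0, 0.25],
    [[0, 0, -0.5], 0, 0.25]
  ],
  "force": 50
}}

```text
clock: 4.0
eef_pos: [595.8, 234.8, 277.0]
tcp_rot: [-3.138, 0.006, 1.415]
contact_force: [0.0, -0.3, -0.6]
opening: 0.251
```

```bash
python3 go.py 593.5 234 118 1.415
```

```text
t 4.0 grasp [595.1 233.9 122. ] rpy [-3.1383  0.0062  1.4145] F [ 0.  -0.3 -0.6] M [-0.01  0.07 -0.01] open 0.251
shift tool [-0.1 -1.6  4. ] turn -0.0
```

{"op": "step_arm", "data": {
  "commands": [
    [[0, 0, -0.5], 0, 0],
    [[0, 0, -0.5], 0, 0],
    [[0, 0, -0.5], 0, 0],
    [[0, 0, -0.5], 0, 0],
    [[0, 0, -0.5], 0, 0]
  ]
}}

```text
clock: 4.62
eef_pos: [595.4, 234.7, 279.0]
tcp_rot: [-3.137, 0.007, 1.415]
contact_force: [0.5, 0.3, -1.6]
opening: 0.202
```

```bash
python3 go.py 593.5 234 118 1.415
```

```text
t 4.62 grasp [594.5 233.8 124. ] rpy [-3.1372  0.0068  1.4146] F [ 0.5  0.3 -1.6] M [-0.   -0.04 -0.01] open 0.202
shift tool [ 0.1 -1.   6. ] turn -0.0
```

{"op": "step_arm", "data": {
  "commands": [
    [[0, 0, -8], 0, 0],
    [[0, 0, -14], 0, 0],
    [[0, 0, -18], 0, 0],
    [[0, 0, -18], 0, 0],
    [[0, 0, -18], 0, 0],
    [[0, 0, -16], 0, 0],
    [[0, 0, -10], 0, 0],
    [[0, 0, -2], 0, 0]
  ]
}}

```text
clock: 5.62
eef_pos: [596.2, 235.5, 392.6]
tcp_rot: [-3.14, 0.005, 1.415]
contact_force: [0.3, 0.5, -1.6]
opening: 0.205
```

```bash
python3 go.py 542 -300 215 1.48
```

```text
t 5.62 grasp [595.9 234.7 237.6] rpy [-3.1402  0.005   1.4147] F [ 0.3  0.5 -1.6] M [-0.02  0.01  0.01] open 0.205
shift tool [-536.5   30.    25.3] turn -0.065
```

{"op": "step_arm", "data": {
  "commands": [
    [[-15, 1, 0], 0, 0],
    [[-30, 1.8, 0], 0, 0],
    [[-35, 1.8, 0], 0, 0],
    [[-35, 1.8, 0], 0, 0],
    [[-35, 1.8, 0], 0, 0],
    [[-35, 1.8, 0], 0, 0],
    [[-35, 1.8, 0], 0, 0],
    [[-35, 1.8, 0], 0, 0],
    [[-35, 1.8, 0], 0, 0],
    [[-35, 1.8, 0], 0, 0],
    [[-35, 1.8, 0], 0, 0],
    [[-35, 1.8, 0], 0, 0],
    [[-30, 1.8, 0], 0, 0],
    [[-20, 1.8, 0], 0, 0],
    [[-10, 1, 0], -0.03, 0],
    [[0, 0, 0], -0.03, 0]
  ]
}}

```text
clock: 7.62
eef_pos: [539.0, -242.7, 383.8]
tcp_rot: [-3.118, 0.009, 1.474]
contact_force: [0.8, 0.4, -0.7]
opening: 0.209
```

```bash
python3 go.py 542 -300 215 1.48
```

```text
t 7.62 grasp [ 535.3 -243.7  228.9] rpy [-3.1181  0.0085  1.4742] F [ 0.8  0.4 -0.7] M [-0.04 -0.03  0.01] open 0.209
shift tool [-55.3  12.5  14.1] turn -0.006
```

{"op": "step_arm", "data": {
  "commands": [
    [[-20, 6, 0], -0.006, 0],
    [[-20, 6, 4], 0, 0],
    [[-12, 2, 5], 0, 0],
    [[-1, 0, 4], 0, 0],
    [[0, 0, 3], 0, 0],
    [[0, 0, 0], 0, 0]
  ]
}}

```text
clock: 8.38
eef_pos: [548.1, -299.4, 365.6]
tcp_rot: [-3.116, 0.007, 1.481]
contact_force: [-0.6, -0.3, -1.2]
opening: 0.2
```

```bash
python3 go.py 542 -300 192 1.48; python3 - <<'E'
from h import *
f=grab_frame('top'); s=grab_frame('side')
cv2.imwrite('pics/ms.png',s);cv2.imwrite('pics/mt.png',f)
b=cv2.resize(s[160:380,310:470],(436,600),interpolation=cv2.INTER_CUBIC)
a=cv2.resize(f[160:260,360:460],(360,360),interpolation=cv2.INTER_CUBIC); a=np.vstack([a,np.zeros((240,360,3),np.uint8)])
cv2.imwrite('pics/mark.png',np.hstack([b,a]))
E
```

```text
t 8.38 grasp [ 544.1 -300.1  210.7] rpy [-3.1162  0.0071  1.4811] F [-0.6 -0.3 -1.2] M [-0.02 -0.05 -0.  ] open 0.2
shift tool [ 0.1 -1.6 18.7] turn 0.001
```

View pics/mark.png

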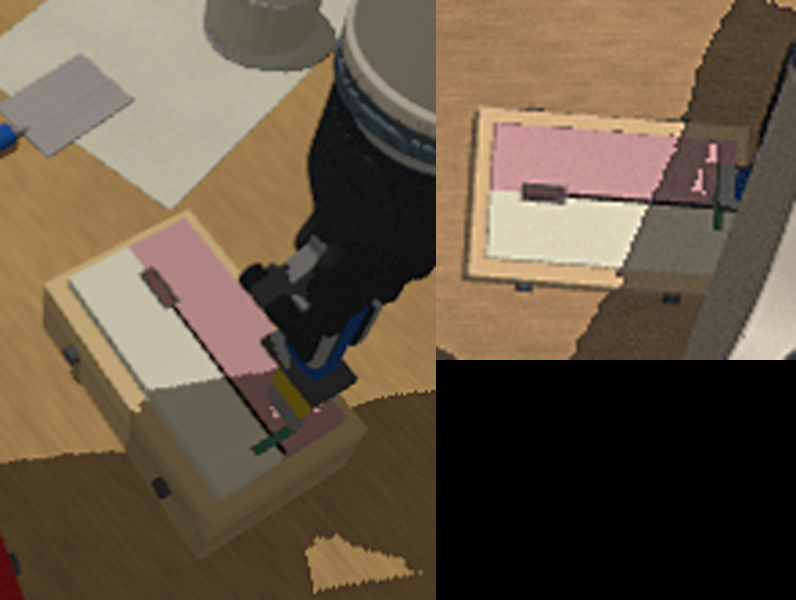

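```bash
cat > tip.py <<'E'
from h import *
from scipy.spatial.transform import Rotation as Ro
def tip(L=109):
    s=sense(); R=Ro.from_euler('xyz',s['tcp_rot']).as_matrix(); return s['eef_pos']+R@np.array([0,0,155+L]),R
E
python3 - <<'E'
from tip import *
P,R=tip(); c=lambda q:(((q-[310,160])+.5)*2.725-.5).round().tolist()
pts=[P+R@np.array([x,y,-z]) for x,y,z in [(0,0,0),(-12,0,3),(12,0,3),(-12,3,20),(12,3,20),(-12,3,40),(12,3,40),(21,14,60),(21,-14,60),(-21,14,60),(-21,-14,60)]]
print('tip',P.round(1)); print(c(to_px('side',pts)))
print(to_w('top',[[438.3,217.1],[389.7,213.7]],70).round(1).tolist(),to_w('side',[[410.3,320.9],[368.6,265.4]],70).round(1).tolist())
s=cv2.imread('pics/ms.png'); k=8
cv2.imwrite('pics/tipc.png',cv2.resize(s[285:345,385:455],(700,600),interpolation=cv2.INTER_CUBIC))
q=to_px('side',pts); print('tipc px',(((q-[385,285])+.5)*10-.5).round().tolist())
E
```

```text
tip [ 541.6 -300.7  102.1]
[[284.0, 419.0], [299.0, 434.0], [271.0, 399.0], [311.0, 418.0], [282.0, 382.0], [319.0, 402.0], [290.0, 365.0], [303.0, 324.0], [261.0, 348.0], [357.0, 388.0], [314.0, 415.0]]
[[541.0, -298.9, 70.0], [550.7, -184.3, 70.0]] [[543.0, -299.9, 70.0], [554.7, -186.3, 70.0]]
tipc px [[294.0, 288.0], [350.0, 345.0], [247.0, 215.0], [392.0, 286.0], [286.0, 154.0], [424.0, 225.0], [314.0, 91.0], [362.0, -60.0], [208.0, 30.0], [562.0, 175.0], [405.0, 273.0]]
```

View pics/tipc.png

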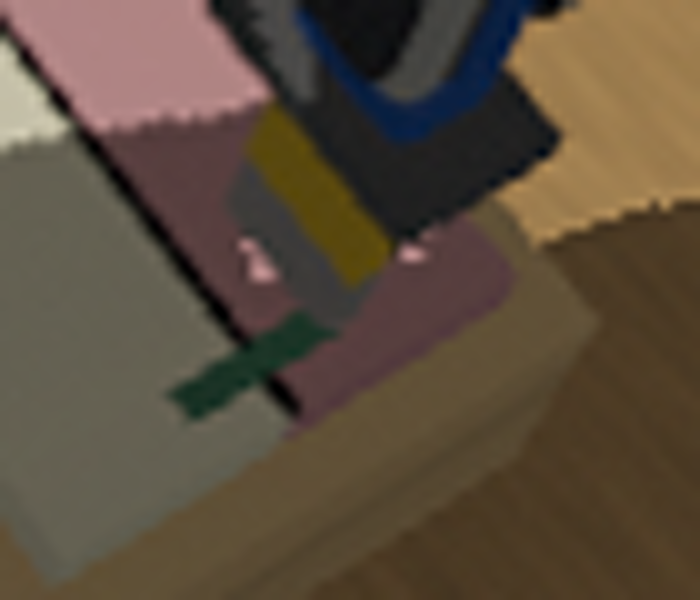

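{"op": "step_arm", "data": {
  "commands": [
    [[0, 0, 8], 0, 0],
    [[0, 0, 8], 0, 0],
    [[0, 0, 6], 0, 0],
    [[0, 0, 2], 0, 0],
    [[0, 0, 0], 0, 0]
  ]
}}

```text
clock: 9.1
eef_pos: [547.6, -298.9, 340.4]
tcp_rot: [-3.117, 0.007, 1.482]
contact_force: [1.4, -0.0, -0.9]
opening: 0.207
```

```bash
cat > st.py <<'E'
from tip import *
s=sense(); P,R=tip(); print('t',round(s['clock'],2),'tip',P.round(1),'rpy',s['tcp_rot'].round(4),'F',s['contact_force'].round(1),'M',s['wrist_torque'].round(2),'open',round(s['opening'],3))
E
python3 st.py
```

```text
t 9.1 tip [ 540.9 -300.2   76.4] rpy [-3.1168  0.0073  1.4822] F [ 1.4 -0.  -0.9] M [-0.06 -0.02 -0.02] open 0.207
```

{"op": "step_arm", "data": {
  "commands": [
    [[0, 0, 1], 0, 0],
    [[0, 0, 1], 0, 0],
    [[0, 0, 1], 0, 0],
    [[0, 0, 0], 0, 0]
  ]
}}

```text
clock: 9.6
eef_pos: [547.7, -299.0, 337.7]
tcp_rot: [-3.118, 0.008, 1.482]
contact_force: [-0.4, 0.2, -1.3]
opening: 0.202
```

```bash
python3 st.py
```

```text
t 9.6 tip [ 541.3 -300.5   73.8] rpy [-3.1177  0.0077  1.4821] F [-0.4  0.2 -1.3] M [-0.05  0.02  0.02] open 0.202
```

{"op": "step_arm", "data": {
  "commands": [
    [[0, 0, 1], 0, 0],
    [[0, 0, 1], 0, 0]
  ]
}}

```text
clock: 9.85
eef_pos: [547.7, -299.1, 335.8]
tcp_rot: [-3.118, 0.008, 1.482]
contact_force: [-0.5, -0.7, -1.7]
opening: 0.205
```

```bash
python3 st.py
```

```text
t 9.85 tip [ 541.3 -300.6   71.9] rpy [-3.1179  0.0078  1.4821] F [-0.5 -0.7 -1.7] M [-0.02 -0.05  0.02] open 0.205
```

{"op": "step_arm", "data": {
  "commands": [
    [[0, 0, 1], 0, 0],
    [[0, 0, 1], 0, 0]
  ]
}}

```text
clock: 10.1
eef_pos: [547.6, -299.1, 333.6]
tcp_rot: [-3.118, 0.008, 1.482]
contact_force: [-0.1, -1.0, -1.9]
opening: 0.202
```

```bash
python3 st.py
```

```text
t 10.1 tip [ 541.2 -300.6   69.7] rpy [-3.1179  0.0077  1.482 ] F [-0.1 -1.  -1.9] M [ 0.   -0.04  0.  ] open 0.202
```

{"op": "step_arm", "data": {
  "commands": [
    [[0, 0, 1], 0, 0],
    [[0, 0, 1], 0, 0]
  ]
}}

```text
clock: 10.35
eef_pos: [547.7, -299.1, 331.8]
tcp_rot: [-3.118, 0.008, 1.482]
contact_force: [-0.0, 1.0, 7.0]
opening: 0.203
```

```bash
python3 st.py; python3 - <<'E'
from h import *
s=grab_frame('side'); cv2.imwrite('pics/touch_s.png',s)
cv2.imwrite('pics/touch.png',cv2.resize(s[285:345,385:455],(700,600),interpolation=cv2.INTER_CUBIC))
E
```

```text
t 10.35 tip [ 541.3 -300.7   67.8] rpy [-3.1181  0.0079  1.4821] F [-0.  1.  7.] M [0.19 0.47 0.04] open 0.203
```

View pics/touch.png

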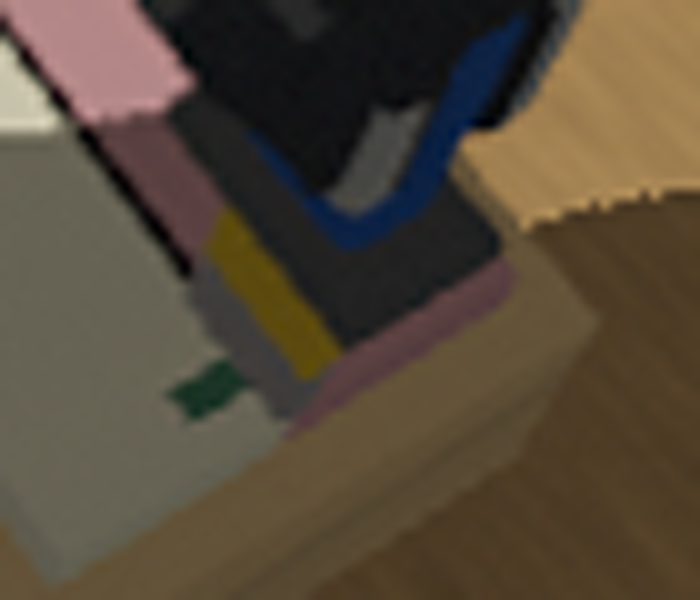

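```bash
sed -i 's/L=109/L=107/' tip.py; python3 - <<'E'
from tip import *
P,R=tip(); L=[(-12,-3,20),(12,-3,20),(-21,-14,60),(-21,14,60)]
obs=np.array([(307,381),(207,250),(343,351),(503,248)])
q=to_px('side',[P+R@np.array([x,y,-z]) for x,y,z in L])
o=(obs+.5)/10-.5+[385,285]
print('pred',(((q-[385,285])+.5)*10-.5).round().tolist()); d=(o-q); print('obs-pred px',d.round(2).tolist())
b=d.mean(0); print('tip',P.round(1))
# seam pts in side, start mark centre(255,365 in tipc), seam pts, slot centre
tc=lambda p:(np.array(p)+.5)/10-.5+np.array([385,285])
pts=np.array([tc((256,364)),tc((100,155)),tc((295,412)),(368.6,265.4)])
print('raw',to_w('side',pts,70).round(1).tolist()); print('corr',to_w('side',pts-b,70).round(1).tolist())
# refine slot via dark blob in both original views
for n,(x,y,w,h) in {'top':(375,204,32,20),'side':(352,250,34,32)}.items():
    g=cv2.imread(f'pics/{n}0.png')[y:y+h,x:x+w].astype(float).max(2)
    np.set_printoptions(linewidth=250); print(n); print(g.astype(int))
E
```

```text
pred [[314.0, 394.0], [214.0, 265.0], [354.0, 368.0], [505.0, 273.0]]
obs-pred px [[-0.73, -1.27], [-0.66, -1.47], [-1.13, -1.73], [-0.22, -2.48]]
tip [ 541.4 -300.6   69.9]
raw [[542.8, -299.8, 70.0], [547.1, -259.5, 70.0], [542.2, -309.0, 70.0], [554.7, -186.3, 70.0]]
corr [[541.7, -302.5, 70.0], [545.9, -262.4, 70.0], [541.1, -311.6, 70.0], [553.5, -189.6, 70.0]]
top
[[146 202 196 194 196 196 194 196 195 197 196 193 192 193 192 196 195 192 195 196 193 195 193 194 197 191 193 194 193 193 193 194]
 [171 199 197 192 197 194 196 199 191 195 195 193 196 194 194 194 193 196 194 195 191 191 195 189 192 191 196 191 192 192 194 192]
 [151 200 195 194 197 193 196 192 196 195 192 195 195 196 191 195 193 193 198 190 196 195 193 194 193 197 190 192 193 192 195 196]
 [145 198 195 197 195 188 193 194 195 197 193 195 189 196 191 198 193 194 196 192 195 194 194 195 193 191 194 194 192 194 193 192]
 [147 196 196 196 196 197 195 195 195 195 195 195 190 199 193 191 195 194 195 198 196 195 194 193 194 192 195 195 191 194 197 193]
 [146 202 197 194 194 192 198 193 195 202 202 199 198 196 200 194 195 19
[... 1390 characters left out ...]
 215 214 214 214 215 215 216 213 215 216 211 213 212 213 214 214 213 214 214 214 214 215 214 215 216 214 213]
 [220 216 214 215 214 213 215 215 213 214 214 214 215 215 216 215 215 214 216 213 213 214 215 214 217 213 213 214 214 213 214 214]
 [222 216 216 215 215 217 216 213 214 214 212 215 215 213 213 213 213 213 216 215 214 213 214 213 215 216 216 212 214 214 212 214]
 [223 215 214 217 216 216 216 216 214 215 214 211 215 213 215 214 210 213 213 214 213 213 213 214 212 214 213 214 213 217 215 215]]
side
[[162 170 172 ... 159 159 159]
 [172 175 176 ... 159 158 158]
 [175 176 178 ... 159 159 159]
 ...
 [177 178 178 ... 159 160 160]
 [178 178 178 ... 161 160 160]
 [177 178 178 ... 163 161 159]]
```

{"op": "step_arm", "data": {
  "commands": [
    [[0, 0, -2], 0, 0],
    [[0, 0, -1.5], 0, 0],
    [[1, 0, -0.5], 0, 0],
    [[2, 0, -0.3], 0, 0],
    [[2, 0, -0.3], 0, 0],
    [[2.5, 0, -0.3], 0, 0],
    [[2.5, 0, -0.3], 0, 0]
  ]
}}

```text
clock: 11.28
eef_pos: [548.6, -288.4, 336.9]
tcp_rot: [-3.118, 0.008, 1.482]
contact_force: [-0.6, 0.3, -1.6]
opening: 0.203
```

```bash
cat >> st.py <<'E'
m=np.array([541.9,-302.3]); u=np.array([np.cos(1.48),np.sin(1.48)]); d=P[:2]-m
print('along',round(d@u,1),'left(mould y)',round(u[0]*d[1]-u[1]*d[0],2),'z',round(P[2]-70,1))
E
python3 st.py
```

```text
t 11.28 tip [ 542.2 -289.9   75. ] rpy [-3.1178  0.0076  1.4819] F [-0.6  0.3 -1.6] M [ 0.03 -0.04 -0.04] open 0.203
along 12.4 left(mould y) 0.78 z 5.0
```

{"op": "step_arm", "data": {
  "commands": [
    [[2.3, 0.3, 0.8], 0, 0],
    [[2.3, 0.3, 0.8], 0, 0],
    [[2.3, 0, 0.8], 0, 0],
    [[2.3, 0, 0.5], 0, 0],
    [[2.3, 0, 0], 0, 0],
    [[2.3, 0, 0], 0, 0],
    [[2.3, 0, 0], 0, 0],
    [[2.3, 0, 0], 0, 0]
  ]
}}

```text
clock: 12.28
eef_pos: [551.0, -268.7, 333.6]
tcp_rot: [-3.118, 0.008, 1.482]
contact_force: [0.5, -0.3, -2.0]
opening: 0.202
```

```bash
python3 st.py
```

```text
t 12.28 tip [ 544.6 -270.2   71.7] rpy [-3.1178  0.0077  1.4821] F [ 0.5 -0.3 -2. ] M [ 0.05 -0.03 -0.02] open 0.202
along 32.2 left(mould y) 0.22 z 1.7
```

{"op": "step_arm", "data": {
  "commands": [
    [[2.3, 0, -0.05], 0, 0],
    [[2.3, 0, -0.05], 0, 0],
    [[2.3, 0, -0.05], 0, 0],
    [[2.3, 0, -0.05], 0, 0],
    [[2.3, 0, -0.05], 0, 0],
    [[2.3, 0, -0.05], 0, 0],
    [[2.3, 0, -0.05], 0, 0],
    [[2.3, 0, -0.05], 0, 0],
    [[2.3, 0, -0.05], 0, 0],
    [[2.3, 0, -0.05], 0, 0]
  ]
}}

```text
clock: 13.52
eef_pos: [553.2, -244.2, 334.0]
tcp_rot: [-3.118, 0.008, 1.482]
contact_force: [0.9, 0.3, -1.8]
opening: 0.204
```

```bash
python3 st.py
```

```text
t 13.53 tip [ 546.8 -245.7   72.1] rpy [-3.1178  0.0077  1.4821] F [ 0.9  0.3 -1.8] M [-0.07 -0.04 -0.01] open 0.204
along 56.8 left(mould y) 0.26 z 2.1
```

{"op": "step_arm", "data": {
  "commands": [
    [[2.3, 0, -0.05], 0, 0],
    [[2.3, 0, -0.05], 0, 0],
    [[2.3, 0, -0.05], 0, 0],
    [[2.3, 0, -0.05], 0, 0],
    [[2.3, 0, -0.05], 0, 0],
    [[2.3, 0, -0.05], 0, 0],
    [[2.3, 0, -0.05], 0, 0],
    [[2.3, 0, -0.05], 0, 0],
    [[2.3, 0, -0.05], 0, 0],
    [[1, 0, -0.05], 0, 0],
    [[0, 0, 0], 0, 0]
  ]
}}

```text
clock: 14.9
eef_pos: [555.3, -220.9, 334.4]
tcp_rot: [-3.118, 0.008, 1.482]
contact_force: [0.7, -0.5, -2.1]
opening: 0.202
```

```bash
python3 st.py; python3 - <<'E'
from tip import *
s=grab_frame('side'); cv2.imwrite('pics/mid_s.png',s); f=grab_frame('top'); cv2.imwrite('pics/mid_t.png',f)
cv2.imwrite('pics/mid.png',cv2.resize(s[250:320,350:430],(686,600),interpolation=cv2.INTER_CUBIC))
P,R=tip(); L=[(-12,-3,20),(12,-3,20),(-12,-3,2),(12,-3,2),(-21,-14,60),(-21,14,60)]
q=to_px('side',[P+R@np.array([x,y,-z]) for x,y,z in L]); print((((q-[350,250])+.5)*8.572-.5).round().tolist())
E
```

```text
t 14.9 tip [ 548.9 -222.3   72.5] rpy [-3.1179  0.0077  1.4824] F [ 0.7 -0.5 -2.1] M [ 0.01 -0.09 -0.06] open 0.202
along 80.3 left(mould y) 0.23 z 2.5
[[304.0, 282.0], [228.0, 185.0], [290.0, 328.0], [215.0, 232.0], [319.0, 238.0], [444.0, 168.0]]
```

View pics/mid.png

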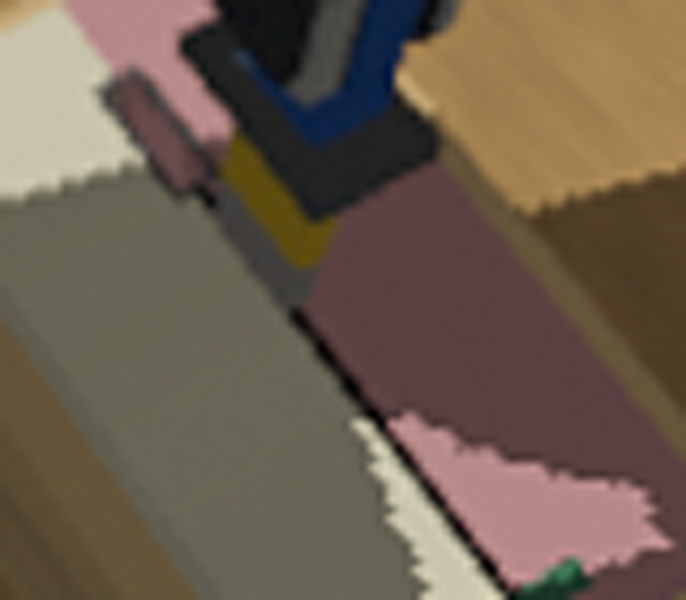

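```bash
python3 - <<'E'
from tip import *
P,R=tip(); k=8.572; tc=lambda p:(np.array(p,float)+.5)/k-.5+np.array([350,250])
L=[(-12,-3,20),(12,-3,20),(-21,-14,60),(-21,14,60)]
o=tc([(302,270),(218,178),(317,221),(440,154)])
q=to_px('side',[P+R@np.array([x,y,-z]) for x,y,z in L]); d=o-q; print(d.round(2).tolist())
for b in (d[:2].mean(0),d.mean(0)):
  W=to_w('side',tc([(320,342),(480,563),(157,131)])-b,70)
  u=np.array([np.cos(1.48),np.sin(1.48)])
  for w in W:
    e=w[:2]-P[:2]; print(w.round(1),'along',round(e@u,1),'lat(left)',round(u[0]*e[1]-u[1]*e[0],2))
# seam line by darkest pixels in side mid & top0, fit
s=cv2.imread('pics/side0.png').max(2).astype(float); pts=[]
for y in range(277,318):
    x0=368.6+(y-265.4)*(41.7/55.5); xs=np.arange(int(x0)-5,int(x0)+6); v=np.clip(110-s[y,xs],0,None); 
    if v.sum()>20: pts.append(((v*xs).sum()/v.sum(),y))
W=to_w('side',pts,70); vx,vy,x0,y0=cv2.fitLine(W[:,:2].astype(np.float32),cv2.DIST_HUBER,0,.01,.01).ravel(); print('side seam yaw',np.arctan(vy/vx),'x at y=-245',x0+(-245-y0)*vx/vy)
t=cv2.imread('pics/top0.png').max(2).astype(float); pts=[]
for x in range(399,435):
    y0=213.7+(x-389.7)*3.4/48.6; ys=np.arange(int(y0)-3,int(y0)+5); v=np.clip(130-t[ys,x],0,None)
    if v.sum()>20: pts.append((x,(v*ys).sum()/v.sum()))
W=to_w('top',pts,70); vx,vy,x0,y0=cv2.fitLine(W[:,:2].astype(np.float32),cv2.DIST_HUBER,0,.01,.01).ravel(); print('top seam yaw',np.arctan(vy/vx),'x at y=-245',x0+(-245-y0)*vx/vy)
E
```

```text
[[-0.23, -1.39], [-1.14, -0.77], [-0.22, -2.04], [-0.52, -1.62]]
[ 549.3 -240.4   70. ] along -17.9 lat(left) -2.0
[ 543.1 -290.7   70. ] along -68.5 lat(left) -0.44
[ 554.  -187.1   70. ] along 35.7 lat(left) -1.88
[ 548.6 -240.7   70. ] along -18.3 lat(left) -1.38
[ 542.5 -291.    70. ] along -68.9 lat(left) 0.16
[ 553.3 -187.4   70. ] along 35.2 lat(left) -1.22
side seam yaw 1.4736931 x at y=-245 548.52386
top seam yaw 1.4726026 x at y=-245 545.98145
```

{"op": "step_arm", "data": {
  "commands": [
    [[1.5, 0.2, 0], 0.005, 0],
    [[2.3, 0.2, 0], 0.004, 0],
    [[2.3, 0.2, 0], 0, 0],
    [[2.3, 0.1, 0], 0, 0],
    [[2.3, 0, 0], 0, 0],
    [[2.3, 0, 0], 0, 0],
    [[2.3, 0, 0], 0, 0],
    [[2.3, 0, 0], 0, 0],
    [[2.3, 0, 0], 0, 0],
    [[2.3, 0, 0], 0, 0],
    [[2.3, 0, 0], 0, 0],
    [[2.3, 0, 0], 0, 0],
    [[2.3, 0, 0], 0, 0],
    [[2.3, 0, 0], 0, 0],
    [[1, 0, 0], 0, 0],
    [[0, 0, 0], 0, 0]
  ]
}}

```text
clock: 17.0
eef_pos: [559.4, -186.5, 334.1]
tcp_rot: [-3.118, 0.008, 1.473]
contact_force: [0.4, -0.7, -1.6]
opening: 0.211
```

```bash
python3 st.py; python3 - <<'E'
from tip import *
s=grab_frame('side'); cv2.imwrite('pics/sl_s.png',s)
cv2.imwrite('pics/sl.png',cv2.resize(s[225:295,330:410],(686,600),interpolation=cv2.INTER_CUBIC))
P,R=tip(); L=[(-12,-3,20),(12,-3,20),(-12,-3,0),(12,-3,0),(-21,-14,60),(-21,14,60)]
q=to_px('side',[P+R@np.array([x,y,-z]) for x,y,z in L]); print((((q-[330,225])+.5)*8.572-.5).round().tolist())
E
```

```text
t 17.0 tip [ 553.  -187.9   72.2] rpy [-3.118   0.0079  1.4726] F [ 0.4 -0.7 -1.6] M [ 0.03 -0.01  0.04] open 0.211
along 114.9 left(mould y) -0.73 z 2.2
[[370.0, 355.0], [299.0, 262.0], [357.0, 408.0], [288.0, 316.0], [377.0, 303.0], [502.0, 238.0]]
```

View pics/sl.png

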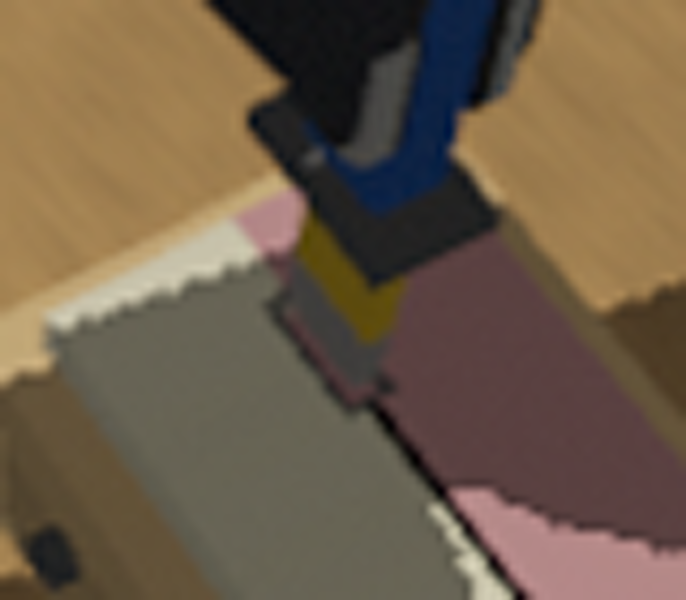

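Side crop: the slot's rim runs from (271,302) to (350,411), with its centre at about (329,346). The blade sits over it, its near bottom edge running from (285,295) to (360,382). It is centred to within about 0.5–1 mm, so I lower it gently and watch the force.

{"op": "step_arm", "data": {
  "commands": [
    [[0.5, 0, 0.8], 0, 0],
    [[0, 0, 0.8], 0, 0],
    [[0, 0, 0.8], 0, 0],
    [[0, 0, 0.8], 0, 0],
    [[0, 0, 0], 0, 0]
  ]
}}

```text
clock: 17.68
eef_pos: [559.3, -186.2, 330.6]
tcp_rot: [-3.118, 0.008, 1.472]
contact_force: [-0.0, -0.5, -1.0]
opening: 0.205
```

```bash
python3 st.py
```

```text
t 17.68 tip [ 552.9 -187.7   68.7] rpy [-3.1179  0.008   1.4722] F [-0.  -0.5 -1. ] M [0.01 0.02 0.01] open 0.205
along 115.2 left(mould y) -0.59 z -1.3
```

{"op": "step_arm", "data": {
  "commands": [
    [[0, 0, 0.8], 0, 0],
    [[0, 0, 0.8], 0, 0],
    [[0, 0, 0], 0, 0]
  ]
}}

```text
clock: 18.05
eef_pos: [559.3, -186.2, 328.9]
tcp_rot: [-3.118, 0.008, 1.472]
contact_force: [0.4, 0.3, -2.0]
opening: 0.205
```

```bash
python3 st.py
```

```text
t 18.05 tip [ 552.9 -187.7   67. ] rpy [-3.1179  0.008   1.4723] F [ 0.4  0.3 -2. ] M [-0.    0.    0.05] open 0.205
along 115.1 left(mould y) -0.54 z -3.0
```

{"op": "step_arm", "data": {
  "commands": [
    [[0, 0, 1], 0, 0],
    [[0, 0, 1], 0, 0],
    [[0, 0, 1], 0, 0],
    [[0, 0, 0], 0, 0]
  ]
}}

```text
clock: 18.55
eef_pos: [559.2, -186.2, 325.7]
tcp_rot: [-3.118, 0.008, 1.472]
contact_force: [0.3, 0.3, -1.7]
opening: 0.201
```

```bash
python3 st.py
```

```text
t 18.55 tip [ 552.8 -187.7   63.7] rpy [-3.1179  0.008   1.4723] F [ 0.3  0.3 -1.7] M [ 0.01 -0.01 -0.03] open 0.201
along 115.1 left(mould y) -0.48 z -6.3
```

{"op": "step_arm", "data": {
  "commands": [
    [[0, 0, 1.5], 0, 0],
    [[0, 0, 1.5], 0, 0],
    [[0, 0, 1.5], 0, 0],
    [[0, 0, 1.5], 0, 0],
    [[0, 0, 1.5], 0, 0],
    [[0, 0, 0], 0, 0]
  ]
}}

```text
clock: 19.3
eef_pos: [559.0, -186.3, 317.6]
tcp_rot: [-3.118, 0.008, 1.472]
contact_force: [-0.0, 0.7, -1.5]
opening: 0.203
```

```bash
python3 st.py
```

```text
t 19.3 tip [ 552.6 -187.7   55.6] rpy [-3.1178  0.0079  1.4723] F [-0.   0.7 -1.5] M [-0.01 -0.   -0.01] open 0.203
along 115.1 left(mould y) -0.23 z -14.4
```

{"op": "step_arm", "data": {
  "commands": [
    [[0, 0, 1.5], 0, 0],
    [[0, 0, 1.5], 0, 0],
    [[0, 0, 1.5], 0, 0],
    [[0, 0, 1.5], 0, 0],
    [[0, 0, 0], 0, 0]
  ]
}}

```text
clock: 19.92
eef_pos: [558.9, -186.3, 311.2]
tcp_rot: [-3.118, 0.008, 1.472]
contact_force: [-0.2, -0.0, -1.1]
opening: 0.205
```

```bash
python3 st.py
```

```text
t 19.93 tip [ 552.5 -187.8   49.2] rpy [-3.1178  0.008   1.4723] F [-0.2 -0.  -1.1] M [ 0.01 -0.02  0.02] open 0.205
along 115.0 left(mould y) -0.13 z -20.8
```

{"op": "step_arm", "data": {
  "commands": [
    [[0, 0, 1.5], 0, 0],
    [[0, 0, 1.5], 0, 0],
    [[0, 0, 1.5], 0, 0],
    [[0, 0, 1.5], 0, 0],
    [[0, 0, 1.5], 0, 0],
    [[0, 0, 1], 0, 0],
    [[0, 0, 0], 0, 0],
    [[0, 0, 0], 0, 0]
  ]
}}

```text
clock: 20.92
eef_pos: [558.7, -186.4, 302.1]
tcp_rot: [-3.118, 0.008, 1.472]
contact_force: [0.2, -0.0, -0.9]
opening: 0.2
```

```bash
python3 st.py; python3 - <<'E'
from tip import *
s=grab_frame('side')
cv2.imwrite('pics/fin.png',cv2.resize(s[215:295,325:415],(675,600),interpolation=cv2.INTER_CUBIC))
E
```

```text
t 20.93 tip [ 552.3 -187.9   40.2] rpy [-3.118   0.008   1.4723] F [ 0.2 -0.  -0.9] M [ 0.01 -0.02 -0.03] open 0.2
along 114.9 left(mould y) 0.0 z -29.8
```

View pics/fin.png

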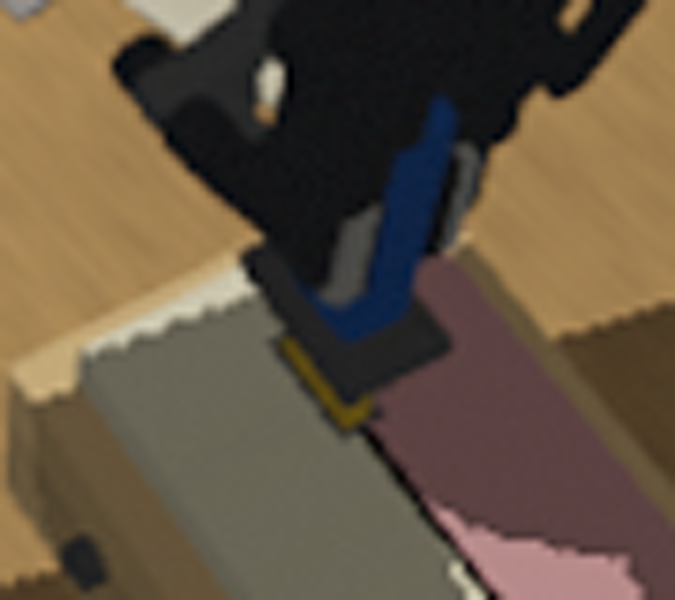

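The picture shows the blade in the slot, with part of the yellow band visible above the rim at about (330,390) and the guard clear of the top. The tip is about 29.8 mm down, there is no side force, and the tool is still. I hand in.

```bash
python3 -c "
from rig import sign_off; print(sign_off())"; python3 st.py
```

```text
the job is handed in; nothing more can be done
None
the job is handed in; nothing more can be done
```

I took the tool upright out of its stand, drew the tip along the seam from the green mark at about 2 cm/s, and lowered the blade into the pry slot. I handed in at about 21 s with the tool still held at 50 N; `sign_off()` gave no verdict.

**Final state by arm reading and the touch on the mould's top:**
- The tip is about 29.8 mm below the mould's top, with about half of the yellow band showing above the rim and the guard clear.
- The tip is within about 0.1 mm of where I placed the slot centre, and the blade is in line with the seam.
- The gripper is about 0.025 rad off vertical (limit 0.12).
- The blade went in with no contact force beyond the tool's weight.

**Along the seam:**
- I set the tip height by touching the mould's top at the start mark, with about 7 N of force. The tip was about 5 mm up just past the mark, where the limit is 7 mm, then 1.7–2.5 mm up for the rest.
- By my estimates it stayed within about 1 mm of the seam at the points I checked.

**Disagreements and things not checked:**
- The two cameras differed by 2–4 mm. I used the touch and the tool's own image in the side camera to correct for this.
- My first seam angle from the mould's outline was 1.480 rad, but both cameras gave 1.473 from the seam line. I turned the blade to match that before the slot.
- I did not measure the jar, bottle and scraper again. The moves stayed well clear of them and I felt no contact.

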